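# Open the curing box and hold its gate wide

## Task

Two silicone moulds have cured in the clear box on the bench and a colleague is about to take them out. Squeeze the box's red catch fully home between the fingers, then squeeze the yellow one home the same way; then take the orange gate by its steel bar, swing it out past the click stop at its hinge and finish while still holding it by the bar, still and wide open, about square to the box front, since it falls half shut by itself. Do not disturb the moulds, the dropper bottle, the tape roll or the mixing stick.

Things in the scene. Friction and masses are not known exactly. Their poses are not given: they have to be found in the camera images.
- cure_box: clear curing box with grey floor and aluminium posts, screwed to the bench: 160 mm deep (x), 200 mm wide (y), 110 mm high, with a rail on the front roof edge up to 116 mm; origin at the centre of its underside; x points to its back (the gated front faces -x), y to the hinge side, z up. Place and yaw differ each time
- red_mid (a point): middle of the red squeeze catch, 137 mm above the bench. Along the box's y it is 50 mm wide: outer face of a fixed grey lug 25 mm to -y of this point, of the red tab 25 mm to +y; both 22 mm deep (x), 10 mm thick, from 15 mm below this point (base) to 15 mm above. Squeezed, the tab slides 12 mm to the lug: 38 mm over both, centred 6 mm to -y of this point. Axes as the box's
- yellow_mid (a point): the same point on the yellow squeeze catch, alike but for its yellow tab. The catches stand on the box's roof rail, 25 mm behind its front face, 85 mm apart along y; red and yellow may change places
- red_tab (a joint): slide of the red tab: 0 m latched, 0.012 m squeezed fully home; it needs about 3 N and stays where it is pushed. Its tongue bars the gate until it has slid about 8 mm
- yellow_tab (a joint): the same for the yellow tab
- red_lug: the fixed grey lug of the red catch, 22 x 10 x 30 mm, which one finger bears against; origin as the catch's, at the middle of its base, 21 mm below red_mid
- yellow_lug: the same lug of the yellow catch
- bar_grip (a point): grip point on the gate's upright round steel bar, 16 mm in diameter, 25 mm below the bar's top, 147 mm above the bench. The gate's frame ends at 114 mm and the striker pins on it at 126 mm, so here the bar can be pinched from above with any yaw. It stands 30 mm in front of the gate's outer face, at its free end, and moves with the gate
- gate_hinge (a point): point on the gate's upright hinge axis, at the same height as bar_grip; closed, bar_grip lies 36 mm to -x and 160 mm to -y of it in the box's axes (164 mm away). Axes turn with the gate
- gate (a joint): angle of the orange framed gate (175 mm long): 0 rad shut, grows as it swings out (clockwise seen from above) to a stop at 1.8; pi/2 is square to the box front. A spring closes it (0.06 N m shut, 0.22 N m at 1.57 rad). From 0.47 to 0.75 rad a sprung ball at the hinge adds up to 0.55 N m; once past this bump, the gate if let go falls back onto it and rests at about 0.98 rad
- gate_bar: the steel sleeve of the gate's bar, 16 mm in diameter, from 117 to 172 mm above the bench; it turns freely about its upright axis, so the fingers need not turn with the gate; origin on that axis at bench height
- mould_mid (a point): centre of the white strip mould with four round and crossed cavities, partly filled with blue, 42 x 136 x 12 mm, lying loose on the box floor near the gate
- strip_mid (a point): centre of the long bookmark mould filled with purple glitter, 36 x 163 x 10 mm, lying loose on the box floor behind the other mould
- dropper_mid (a point): centre of the teal dropper bottle with black pointed cap, 25 mm across, 80 mm high, standing on the bench to the right
- tape_mid (a point): centre of the blue masking tape roll, 100 mm across, 24 mm high, on the bench to the left
- stick_mid (a point): centre of the wooden mixing stick, 18 x 150 x 9 mm, on the bench to the right

How it is judged (in metres and radians):
On the way, in this order (a step that is already met when the one before it is completed fails the run):
1. the red catch is squeezed home between the fingers while the yellow one is still latched (value of joint red_tab above 0.01 m and contact force between the fingers and red_lug above 1 N and value of joint yellow_tab below 0.005 m), for 0.1 s.
2. then the yellow catch is squeezed home between the fingers (value of joint yellow_tab above 0.01 m and contact force between the fingers and yellow_lug above 1 N and value of joint red_tab above 0.009 m), for 0.1 s.
3. the gate is swung past the hump of its hinge by its bar (value of joint gate above 0.8 rad and contact force between the fingers and gate_bar above 0.3 N), for 0.05 s.
At the end, for the whole second after the job is handed in: the gate is held still (under 0.1 rad/s) at more than 1.3 rad (75 degrees) with the fingers bearing on its bar (over 0.5 N), and both catches are still released (tabs more than 9 mm in) (value of joint gate above 1.3 rad and velocity of joint gate between -0.1 and 0.1 rad/s and contact force between the fingers and gate_bar above 0.5 N and value of joint each of red_tab, yellow_tab above 0.009 m); the arm keeps its last pose, push and grip.
It fails at once if the XO mould in the box is shifted by more than 20 mm (distance of mould_mid from where it was at the start of the episode above 0.02 m).
It fails at once if the purple mould in the box is shifted by more than 20 mm (distance of strip_mid from where it was at the start of the episode above 0.02 m).
It fails at once if the dropper bottle is shifted by more than 20 mm (distance of dropper_mid from where it was at the start of the episode above 0.02 m).
It fails at once if the tape roll is shifted by more than 20 mm (distance of tape_mid from where it was at the start of the episode above 0.02 m).
It fails at once if the mixing stick is shifted by more than 20 mm (distance of stick_mid from where it was at the start of the episode above 0.02 m).
It also fails if it takes over 48 s, if anything falls off the work surface, if the arm or the gripper's body presses on something with over 40 N, if the wrist force passes 120 N, or if a joint passes its speed limit or range.

## Robot

A 6-joint arm with a two-finger parallel gripper is mounted at the origin on a cart in front of the work surface, level with it; the furniture and walls round the work are solid. World frame = base frame: x ahead of the robot, y to its left, z up, the work surface at z = 0. Lengths are in mm, angles in rad, forces in N, time in s.
With the tool pointing down it reaches from about 300 to 775 mm from the base axis. Payload 14.6 kg.
Tool frame: the origin (TCP) lies at the centre of the arm's flange, where the gripper is bolted on; the fingertips stand 199 mm ahead of it and the grasp point (between the pads) lies 180 mm ahead of it; z points along the fingers, y is the line along which they close (so a half turn about z gives the same grasp; the last joint's range is limited). The gripper opens to 94 mm and grips with 3 to 60 N. Pads are 16 mm wide; open, the fingers measure 119 mm over their backs; the gripper's body (75 mm by 177 mm) begins 78 mm behind the grasp point.
Start: joints at [-1.299, 0.3, 1.521, -0, 1.321, -0.067], TCP at [182.789, -518.728, 404.646] pointing down, gripper open.
Joint ranges: [-3.03, 3.03], [-0.79, 2.21], [0.23, 2.52], [-1.04, 4.18], [0, 3.07], [-2.55, 2.55]. Speed limits (rad/s): [2.22, 2.22, 2.57, 3.14, 3.14, 3.14].

## Interface

Orientations are given as [roll, pitch, yaw] about the fixed x, y, z axes, in that order (R = Rz(yaw) Ry(pitch) Rx(roll)).
In Python, from cell import manip, optics, workorder gives the robot as it stands.
- The arm moves only by the tool step_arm, never from a script. Its argument "increments" is a list that holds one entry, the list of rows, each a list of 7 numbers: the turn, a rotation vector about the tool's x, y, z as a fraction of full scale, then the shift along the tool's x, y, z as a fraction of full scale, then the closure, from -1 (fully open) to 1 (shut). In form: [[[wx, wy, wz, tx, ty, tz, fingers], ...]]. A call has 1 to 5 rows; each row shifts and turns the commanded pose from where the row before left it, along the tool's axes as they then stand; what a row does not reach is not made up. Full scale, the value 1, is 40 mm for a shift and 45 degrees for a turn. A row lasts 1/10 s, in which the tool goes at most 50 mm and 8.59 degrees, less where a joint would pass 70% of its speed; a pose out of reach is approached as far as the arm can. A call with a number of a shift or a turn outside -1 to 1 is refused whole. A call with a gripper value outside its range is refused whole. The fingers move at their own pace and stop on an object; "newtons" is the grip in N (left out, the last holds). Time passes only in rows, so rows that do not move let the fingers close. It gives the time, the measured TCP pose, the force, the opening and the grip force at its end, in the units of the state.
- manip.read_state(): the state, without advancing time (a new reading comes with each control period).
- optics.camera(name): name is "scene" or "top"; returns a dict with "frame" (480x640x3 uint8, red, green, blue), "range_z" (480x640 float32, mm along the optical axis (not along the pixel's ray), 0 where there is no reading), "mtx" (3x3 intrinsics, pixels), "distortion" ([k1, k2, p1, p2, k3] as OpenCV has them; the pictures are not rectified), "cam_to_world" (4x4, takes a point from camera to world coordinates). Camera axes: x right, y down, z forward; pixel columns grow to the right and rows downward; lengths in mm; the calibration is good to about 2 mm. A picture is of the moment at which its call begins.
- workorder.sign_off(): hands the job in; it is judged then, once.
The state is a dict: "clock": time; "joints": joint angles; "qd": joint speeds; "effort": joint torques, N m; "eef_pos": TCP position; "eef_rot": TCP orientation; "wrist_force": force on the tool from outside, world axes, zero at the start; "moment": the same for the moment, N m; "finger_gap": finger opening in mm; "finger_force": force on a finger pad.
Only numpy, scipy, OpenCV 4.12 (cv2) and the standard library are available. Lean on these libraries where they do the work, as an engineer would, in place of code of your own. Each camera call takes 0.05 s, during which the arm holds its last target. There are 200 camera calls.

## Working session

There is one attempt and no reset: what is moved stays moved. The work goes in short steps, Python scripts to look and compute and a tool call to move; the robot and the scene stay as the last step left them, time stands still between calls to the robot, and variables do not carry over. Pictures are saved under pics/ and viewed, at most 10 in all, crops included, and the job is handed in when it is done.

Besides the shell and the picture viewer there is one more tool, called as a command line: name --argument value ..., lists and objects as JSON in quotes. step_arm: Moves the arm, as the interface text tells. Its arguments: {"type":"object","properties":{"increments":{"type":"array","items":{"type":"array","items":{"type":"array","items":{"type":"number"}}}},"newtons":{"type":"number"}},"required":["increments"]}

```bash
mkdir -p pics; cat > h.py <<'E'
import numpy as np, cv2
from cell import manip, optics, workorder
def ray(c,uv):
    p=cv2.undistortPoints(np.array(uv,float).reshape(-1,1,2),c["mtx"],np.array(c["distortion"],float)).reshape(-1,2)
    T=c["cam_to_world"]; d=np.c_[p,np.ones(len(p))]@T[:3,:3].T
    return T[:3,3],d
def onplane(c,uv,z):
    o,d=ray(c,uv); return o+d*((z-o[2])/d[:,2])[:,None]
def cloud(c):
    h,w=c["range_z"].shape; u,v=np.meshgrid(np.arange(w),np.arange(h))
    o,d=ray(c,np.stack([u,v],-1).reshape(-1,2)); P=o+d*c["range_z"].reshape(-1,1)
    return P.reshape(h,w,3)
E
python3 - <<'E'
from h import *
for n in("scene","top"):
    c=optics.camera(n); np.savez(n+".npz",**c); cv2.imwrite(f"pics/{n}.png",c["frame"][...,::-1]); print(n,c["mtx"][0,0],c["cam_to_world"].round(2).tolist())
print(manip.read_state())
E
```

```text
scene 563.7816780911616 [[-0.91, -0.18, 0.36, 80.24], [-0.4, 0.44, -0.8, 1072.78], [-0.02, -0.88, -0.48, 776.83], [0.0, 0.0, 0.0, 1.0]]
top 491.72165286185145 [[0.01, -0.99, 0.13, 439.24], [-1.0, -0.01, 0.02, -46.31], [-0.02, -0.13, -0.99, 1260.07], [0.0, 0.0, 0.0, 1.0]]
{'clock': 0.1, 'joints': array([-1.29858226e+00,  3.00398301e-01,  1.52150218e+00,  2.39729964e-05,
        1.32070215e+00, -6.65947605e-02]), 'qd': array([-0.00214674, -0.00125364, -0.00258631, -0.00079271,  0.00081182,
        0.00097997]), 'effort': array([ 1.47387691e-03, -5.32644582e+01, -3.53285086e+01,  7.09062768e-02,
        2.34920578e-02, -9.23024822e-05]), 'eef_pos': array([ 182.79395866, -518.70509719,  404.15953884]), 'eef_rot': array([-3.14058646e+00, -9.03791640e-05,  3.38802835e-01]), 'wrist_force': array([-0.02243558, -0.74276167, -0.72457884]), 'moment': array([ 0.00102584, -0.01768852, -0.00627609]), 'finger_force': 0.0, 'finger_gap': 94.07905449666023}
```

View pics/scene.png

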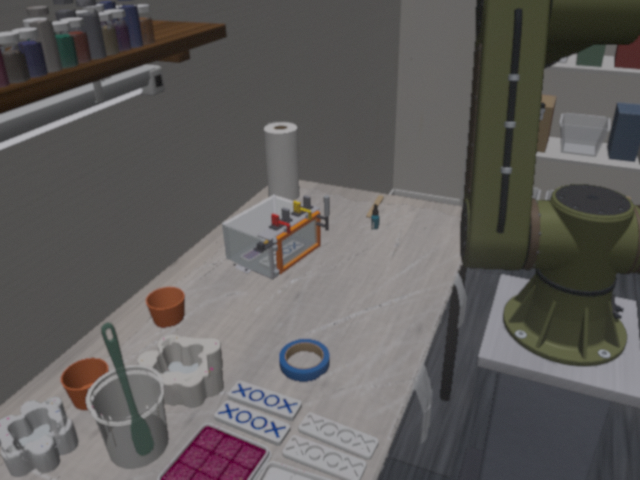

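View pics/top.png

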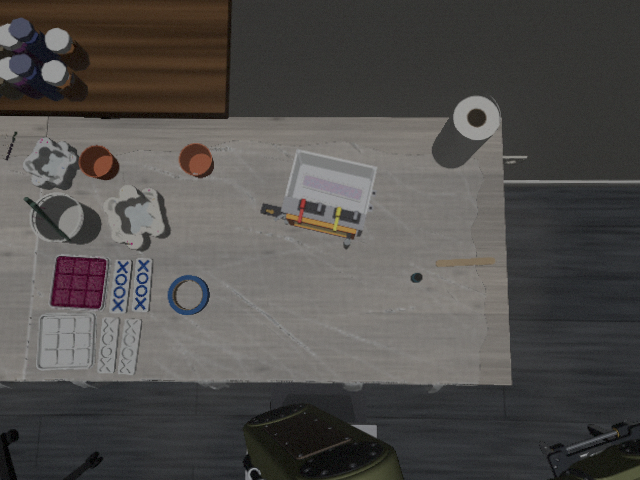

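The scene view shows the box near (272,235), with red at (280,222) and yellow at (300,207). In the top view red is at (302,210), yellow at (337,217), the bar near (347,244), and the hinge on the left near (270,210). I'll enlarge both.

```bash
python3 - <<'E'
from h import *
t=np.load("top.npz");s=np.load("scene.npz")
a=cv2.resize(t["frame"][140:260,250:390,::-1],None,fx=4,fy=4,interpolation=cv2.INTER_CUBIC)
b=cv2.resize(s["frame"][180:280,215:345,::-1],None,fx=4,fy=4,interpolation=cv2.INTER_CUBIC)
cv2.imwrite("pics/a.png",np.clip(a*1.4,0,255).astype(np.uint8)); cv2.imwrite("pics/b.png",np.clip(b*1.4,0,255).astype(np.uint8))
for n,c in(("top",t),("scene",s)):
    hsv=cv2.cvtColor(c["frame"],cv2.COLOR_RGB2HSV); P=cloud(c)
    roi=np.zeros(hsv.shape[:2],np.uint8)
    if n=="top": roi[140:260,250:390]=1
    else: roi[180:280,215:345]=1
    for k,lo,hi in(("red",(0,150,60),(6,255,255)),("red2",(172,150,60),(180,255,255)),("yel",(22,150,60),(33,255,255)),("or",(8,150,60),(18,255,255))):
        m=cv2.inRange(hsv,lo,hi)*roi; v,u=np.nonzero(m)
        if len(u): 
            p=P[v,u]; print(n,k,len(u),u.mean().round(1),v.mean().round(1),u.min(),u.max(),v.min(),v.max(),np.percentile(p,[5,50,95],axis=0).round(0).tolist())
E
```

```text
top red 67 301.4 209.0 297 305 199 222 [[629.0, 19.0, 134.0], [659.0, 26.0, 147.0], [677.0, 31.0, 155.0]]
top yel 1 333.0 226.0 333 333 226 226 [[618.0, -48.0, 135.0], [618.0, -48.0, 135.0], [618.0, -48.0, 135.0]]
top or 102 316.6 223.2 287 355 214 236 [[610.0, -88.0, 108.0], [629.0, -4.0, 114.0], [645.0, 57.0, 117.0]]
scene red 83 279.0 221.7 272 289 215 232 [[629.0, 24.0, 121.0], [662.0, 28.0, 137.0], [674.0, 35.0, 150.0]]
scene red2 3 281.7 223.0 277 285 222 224 [[641.0, 26.0, 131.0], [647.0, 28.0, 137.0], [660.0, 30.0, 137.0]]
scene yel 85 299.7 207.8 294 310 202 217 [[611.0, -60.0, 128.0], [644.0, -54.0, 136.0], [656.0, -47.0, 151.0]]
scene or 424 294.4 242.3 277 318 211 271 [[609.0, -86.0, 20.0], [631.0, 9.0, 79.0], [646.0, 66.0, 115.0]]
```

View pics/a.png

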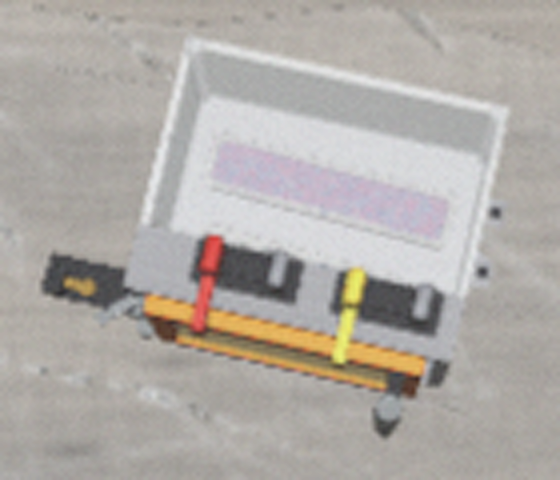

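View pics/b.png

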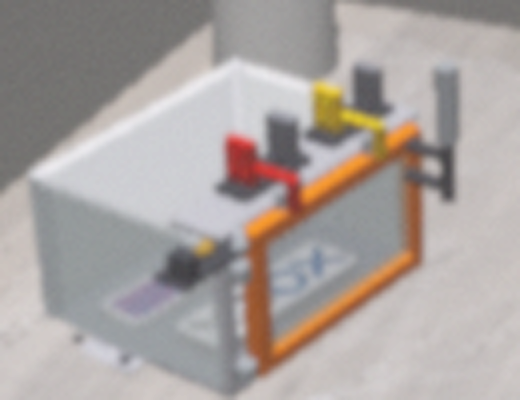

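The crops are clear. Top crop (4x, offset 250,140): red tab at (212,255), its lug (280,267), yellow tab (355,288), its lug (425,302), bar (387,412). In the scene crop (4x, offset 215,180) the bar runs from (447,70) to (445,140). I'll measure these in both views.

```bash
python3 - <<'E'
from h import *
t=np.load("top.npz");s=np.load("scene.npz")
for n,c,(r0,r1,c0,c1) in(("top",t,(140,260,250,390)),("scene",s,(180,280,215,345))):
    P=cloud(c); z=P[...,2]; m=np.zeros(z.shape,np.uint8); m[r0:r1,c0:c1]=1
    m&=((z>141)&(z<180)).astype(np.uint8); m&=(c["range_z"]>0).astype(np.uint8)
    k,l,st,ce=cv2.connectedComponentsWithStats(m)
    for i in range(1,k):
        if st[i,4]<5: continue
        q=l==i; p=P[q]; print(n,st[i],ce[i].round(1),c["frame"][q].mean(0).round(),np.percentile(p,[5,50,95],axis=0).round(1).tolist())
# orange frame top line, top view
hsv=cv2.cvtColor(t["frame"],cv2.COLOR_RGB2HSV); P=cloud(t)
m=cv2.inRange(hsv,(8,130,60),(20,255,255)); z=P[...,2]; m[:140]=0;m[260:]=0;m[:,:250]=0;m[:,390:]=0
v,u=np.nonzero((m>0)&(z>108)&(z<120)); W=onplane(t,np.c_[u,v],114)[:,:2]
l=cv2.fitLine(W.astype(np.float32),cv2.DIST_HUBER,0,.01,.01).ravel(); print("orange line",len(W),l,np.arctan2(-l[0],l[1]),W.min(0),W.max(0))
# box back edge etc: points z 100..113
m=((z>103)&(z<113)).astype(np.uint8); mm=np.zeros_like(m); mm[140:260,250:390]=m[140:260,250:390]
q=P[mm>0][:,:2].astype(np.float32); print(len(q),cv2.minAreaRect(q))
E
```

```text
top [300 199   6  10  45] [302.4 203.4] [128.  52.  50.] [[658.5, 17.3, 144.2], [668.2, 23.6, 151.0], [677.7, 28.5, 155.0]]
top [316 203   6  10  41] [318.8 207.5] [ 96.  97. 100.] [[649.6, -19.8, 147.4], [659.3, -15.3, 151.2], [669.1, -10.6, 154.3]]
top [335 207   6  10  45] [337.7 211.8] [140. 134.  65.] [[639.8, -63.4, 144.1], [648.8, -58.8, 150.7], [657.7, -52.6, 155.0]]
top [352 211   6  10  41] [354.8 215.5] [ 98.  99. 102.] [[630.9, -102.3, 148.1], [641.1, -97.7, 151.5], [649.8, -93.2, 155.2]]
top [343 239   8   8  48] [346.2 242.6] [97. 98. 99.] [[569.9, -83.6, 150.0], [576.1, -77.0, 171.0], [583.1, -71.4, 174.1]]
scene [303 195   8   7  39] [306.4 197.9] [90. 89. 92.] [[631.9, -100.2, 141.7], [640.6, -93.6, 147.7], [649.9, -89.2, 151.8]]
scene [323 195   7  14  81] [326.2 201.3] [101. 101. 103.] [[571.3, -80.7, 143.0], [576.3, -73.6, 158.6], [585.0, -69.4, 171.5]]
scene [293 201   8   7  41] [296.5 203.6] [137. 120.  55.] [[642.7, -61.2, 141.4], [649.4, -55.8, 146.9], [660.4, -51.1, 152.0]]
scene [281 208   9   6  42] [285.2 210.5] [91. 91. 95.] [[651.1, -18.2, 142.8], [660.0, -11.4, 148.1], [670.4, -5.9, 152.0]]
scene [271 214   9   6  45] [274.9 216.5] [126.  62.  62.] [[658.8, 21.0, 141.7], [668.1, 26.1, 148.1], [678.4, 29.7, 152.2]]
orange line 310 [ 2.1991278e-01  9.7551954e-01  6.2710583e+02 -1.9645517e+01] -0.22172506 [605.34821117 -99.62280284] [649.66558977  61.41042409]
4042 ((704.1221923828125, -11.662628173828125), (246.33851623535156, 186.13760375976562), 76.8402099609375)
```

step_arm --increments '[[[0,0,0.179,0,0,0,-0.36],[0,0,0.179,0,0,0,-0.36],[0,0,0.179,0,0,0,-0.36],[0,0,0.179,0,0,0,-0.36],[0,0,0,0,0,0,-0.36]]]' --newtons 15

```text
clock: 0.6
eef_pos: [182.8, -518.7, 404.3]
eef_rot: [-3.141, 0.0, -0.226]
wrist_force: [-0.7, -0.2, -0.2]
finger_gap: 64.2
finger_force: 0.0
```

```bash
cat >> h.py <<'E'
from scipy.spatial.transform import Rotation as Ro
YAW=-0.223; EX=np.array([np.cos(YAW),np.sin(YAW),0]); EY=np.array([-np.sin(YAW),np.cos(YAW),0])
RED=np.array([663.5,3.8,0]); YEL=np.array([645,-78.5,0]); BAR=np.array([578,-78,0]); HINGE=BAR+36*EX+160*EY
def go(target,yaw=YAW):
    s=manip.read_state(); R=Ro.from_euler('xyz',s["eef_rot"]).as_matrix(); d=np.array(target)-s["eef_pos"]
    rv=(Ro.from_matrix(R).inv()*Ro.from_euler('xyz',[np.pi,0,yaw])).as_rotvec()
    print("t",round(s["clock"],2),"pos",s["eef_pos"].round(1),"rot",s["eef_rot"].round(3),"gap",round(s["finger_gap"],1),"F",s["wrist_force"].round(1),"ff",round(s["finger_force"],1))
    print("target",np.round(target,1),"tool shift/40",(R.T@d/40).round(3),"turn/45deg",(rv/np.radians(45)).round(3),"q",s["joints"].round(2))
E
python3 -c "
from h import *
p=RED.copy();p[2]=400;go(p)"
```

```text
t 0.6 pos [ 182.8 -518.7  404.3] rot [-3.141  0.    -0.226] gap 64.2 F [-0.7 -0.2 -0.2] ff 0.0
target [663.5   3.8 400. ] tool shift/40 [  8.787 -15.423   0.115] turn/45deg [-0.001  0.    -0.004] q [-1.3   0.3   1.52  0.    1.32  0.5 ]
```

step_arm --increments '[[[0,0,0,0.44,-0.771,0,-0.36],[0,0,0,0.44,-0.771,0,-0.36],[0,0,0,0.44,-0.771,0,-0.36],[0,0,0,0.44,-0.771,0,-0.36],[0,0,0,0.44,-0.771,0,-0.36]]]'

```text
clock: 1.1
eef_pos: [303.5, -386.7, 404.6]
eef_rot: [-3.141, 0.0, -0.219]
wrist_force: [0.5, -1.3, 0.4]
finger_gap: 64.3
finger_force: 0.0
```

step_arm --increments '[[[0,0,0,0.44,-0.771,0,-0.36],[0,0,0,0.44,-0.771,0,-0.36],[0,0,0,0.44,-0.771,0,-0.36],[0,0,0,0.44,-0.771,0,-0.36],[0,0,0,0.44,-0.771,0,-0.36]]]'

```text
clock: 1.6
eef_pos: [423.6, -255.8, 404.6]
eef_rot: [-3.142, 0.0, -0.219]
wrist_force: [0.4, -0.3, -0.0]
finger_gap: 64.0
finger_force: 0.0
```

step_arm --increments '[[[0,0,0,0.44,-0.771,0,-0.36],[0,0,0,0.44,-0.771,0,-0.36],[0,0,0,0.44,-0.771,0,-0.36],[0,0,0,0.44,-0.771,0,-0.36],[0,0,0,0.44,-0.771,0,-0.36]]]'

```text
clock: 2.1
eef_pos: [543.6, -124.9, 404.5]
eef_rot: [3.142, 0.0, -0.219]
wrist_force: [-0.3, 0.1, 0.7]
finger_gap: 63.7
finger_force: 0.0
```

step_arm --increments '[[[0,0,0,0.44,-0.771,0,-0.36],[0,0,0,0.44,-0.771,0,-0.36],[0,0,0,0.44,-0.771,0,-0.36],[0,0,0,0.44,-0.771,0,-0.36],[0,0,0,0,0,0,-0.36]]]'

```text
clock: 2.6
eef_pos: [640.3, -18.6, 403.6]
eef_rot: [-3.141, 0.001, -0.216]
wrist_force: [-0.3, -0.5, -0.2]
finger_gap: 64.1
finger_force: 0.0
```

```bash
python3 -c "
from h import *
p=RED.copy();p[2]=322;go(p)"
```

```text
t 2.6 pos [640.3 -18.6 403.6] rot [-3.141e+00  1.000e-03 -2.160e-01] gap 64.1 F [-0.3 -0.5 -0.2] ff 0.0
target [663.5   3.8 322. ] tool shift/40 [ 0.448 -0.669  2.039] turn/45deg [-0.     0.001  0.009] q [-0.09  0.51  1.24  0.    1.4   1.7 ]
```

step_arm --increments '[[[0,0,0.009,0.448,-0.669,0,-0.36],[0,0,0,0,0,0.4,-0.36],[0,0,0,0,0,0.4,-0.36],[0,0,0,0,0,0.1,-0.36],[0,0,0,0,0,0,-0.36]]]'

```text
clock: 3.1
eef_pos: [662.0, 0.2, 368.3]
eef_rot: [3.141, 0.001, -0.229]
wrist_force: [0.2, -0.0, -0.7]
finger_gap: 64.0
finger_force: 0.0
```

```bash
python3 - <<'E'
from h import *
p=RED.copy();p[2]=322;go(p)
c=optics.camera("scene");t=optics.camera("top")
b=cv2.resize(c["frame"][150:270,225:345,::-1],None,fx=4,fy=4,interpolation=cv2.INTER_CUBIC)
a=cv2.resize(t["frame"][150:270,250:390,::-1],None,fx=4,fy=4,interpolation=cv2.INTER_CUBIC)
cv2.imwrite("pics/c.png",np.clip(cv2.convertScaleAbs(np.hstack([b[:, :400],a[:,:400]]),alpha=1.4),0,255))
E
```

```text
t 3.1 pos [6.620e+02 2.000e-01 3.683e+02] rot [ 3.141e+00  1.000e-03 -2.290e-01] gap 64.0 F [ 0.2 -0.  -0.7] ff 0.0
target [663.5   3.8 322. ] tool shift/40 [ 0.017 -0.096  1.157] turn/45deg [ 0.     0.001 -0.008] q [-0.05  0.58  1.21 -0.    1.36  1.74]
```

View pics/c.png

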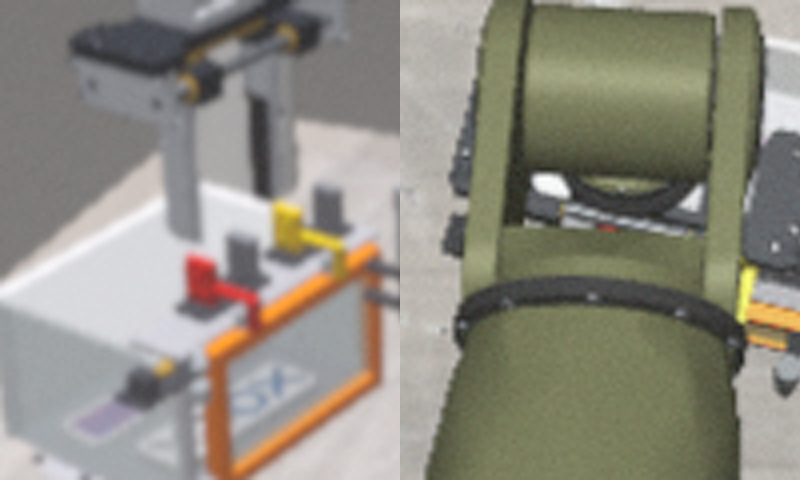

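The picture shows the fingers straddling the red catch: left tip at (180,237), right tip at (283,192), red tab top at (200,260), lug top at (240,237). I'll descend in small steps.

step_arm --increments '[[[0,0,-0.008,0.017,-0.096,0.2,-0.36],[0,0,0,0,0,0.25,-0.36],[0,0,0,0,0,0.15,-0.36],[0,0,0,0,0,0,-0.36]]]'

```text
clock: 3.6
eef_pos: [663.6, 4.3, 343.2]
eef_rot: [3.141, 0.002, -0.224]
wrist_force: [0.7, -0.5, -0.8]
finger_gap: 63.5
finger_force: 0.0
```

step_arm --increments '[[[0,0,0,0,0,0.25,-0.36],[0,0,0,0,0,0.25,-0.36],[0,0,0,0,0,0,-0.36],[0,0,0,0,0,0,-0.36]]]'

```text
clock: 4.0
eef_pos: [663.7, 4.2, 324.4]
eef_rot: [3.142, 0.001, -0.224]
wrist_force: [-0.2, -0.3, 0.1]
finger_gap: 64.0
finger_force: 0.0
```

```bash
python3 - <<'E'
from h import *
p=RED-6*EY;p[2]=322;go(p)
E
```

```text
t 4.0 pos [663.7   4.2 324.4] rot [ 3.142e+00  1.000e-03 -2.240e-01] gap 64.0 F [-0.2 -0.3  0.1] ff 0.0
target [662.2  -2.1 322. ] tool shift/40 [-0.004  0.161  0.059] turn/45deg [ 0.     0.001 -0.002] q [-0.05  0.62  1.25  0.    1.27  1.75]
```

step_arm --increments '[[[0,0,0,0,0.08,0.03,-0.36],[0,0,0,0,0.08,0,-0.3],[0,0,0,0,0,0,-0.1],[0,0,0,0,0,0,0.1],[0,0,0,0,0,0,0.3]]]' --newtons 10

```text
clock: 4.5
eef_pos: [662.5, -0.4, 323.6]
eef_rot: [-3.137, -0.001, -0.224]
wrist_force: [7.2, 19.4, -2.5]
finger_gap: 43.7
finger_force: 10.0
```

step_arm --increments '[[[0,0,0,0,0,0,0.4],[0,0,0,0,0,0,0.4],[0,0,0,0,0,0,0.4]]]'

```text
clock: 4.8
eef_pos: [662.5, -0.2, 323.7]
eef_rot: [-3.138, -0.001, -0.223]
wrist_force: [5.3, 13.9, -1.8]
finger_gap: 43.6
finger_force: 10.0
```

step_arm --increments '[[[0,0,0,0,-0.05,0,0.4],[0,0,0,0,-0.05,0,0.4],[0,0,0,0,0,0,0.4]]]'

```text
clock: 5.1
eef_pos: [663.1, 1.0, 323.5]
eef_rot: [3.139, 0.0, -0.225]
wrist_force: [-2.0, -5.9, 0.6]
finger_gap: 44.0
finger_force: 10.0
```

```bash
python3 - <<'E'
from h import *
p=RED-6*EY;p[2]=322;go(p)
c=optics.camera("scene")
b=cv2.resize(c["frame"][170:250,235:335,::-1],None,fx=7,fy=7,interpolation=cv2.INTER_CUBIC)
cv2.imwrite("pics/d.png",cv2.convertScaleAbs(b,alpha=1.5))
E
```

```text
t 5.1 pos [663.1   1.  323.5] rot [ 3.139  0.    -0.225] gap 44.0 F [-2.  -5.9  0.6] ff 10.0
target [662.2  -2.1 322. ] tool shift/40 [-0.006  0.08   0.038] turn/45deg [ 0.003  0.    -0.002] q [-0.05  0.62  1.25 -0.    1.27  1.74]
```

View pics/d.png

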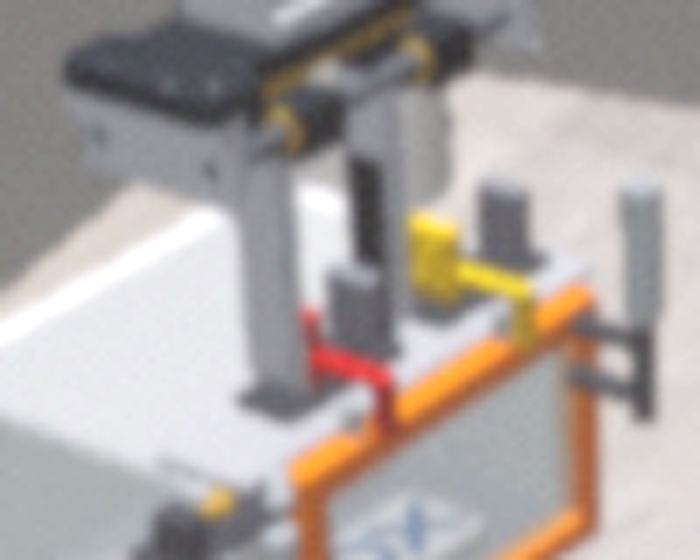

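The picture shows both fingers on the catch, with the left finger over the tab at (270,380) and the right one behind the lug at (395,250). The opening is stuck at 44 mm, so I'll centre the net force and grip harder.

step_arm --increments '[[[0,0,0,0,0.02,0,0.5],[0,0,0,0,0,0,0.5],[0,0,0,0,0,0,0.5]]]' --newtons 25

```text
clock: 5.45
eef_pos: [663.0, 0.6, 323.5]
eef_rot: [3.141, -0.0, -0.225]
wrist_force: [-1.0, -5.2, 0.4]
finger_gap: 43.4
finger_force: 25.0
```

```bash
python3 - <<'E'
from h import *
s=np.load("scene.npz"); c=optics.camera("scene")
for k in(s,c):
    hsv=cv2.cvtColor(k["frame"],cv2.COLOR_RGB2HSV); P=cloud(k); m=(((hsv[...,0]<7)|(hsv[...,0]>172))&(hsv[...,1]>120)&(hsv[...,2]>60)); m[:180]=0;m[280:]=0;m[:,:215]=0;m[:,345:]=0
    v,u=np.nonzero(m); p=P[v,u]; b=np.c_[(p-RED)@EX,(p-RED)@EY,p[:,2]]
    for lo,hi in((-60,-35),(-35,-25),(-25,-13),(-11,12)):
        q=(b[:,0]>lo)&(b[:,0]<hi); print(lo,hi,q.sum(),np.percentile(b[q],[10,50,90],axis=0).round(1).tolist() if q.any() else "", "uv",u[q].mean().round(1),v[q].mean().round(1))
go(RED)
E
```

```text
-60 -35 22 [[-41.7, 18.7, 119.1], [-39.2, 22.3, 126.4], [-36.7, 25.8, 136.5]] uv 288.0 228.0
-35 -25 6 [[-31.8, 15.8, 134.2], [-27.8, 21.1, 136.1], [-26.5, 24.9, 137.2]] uv 284.8 223.7
-25 -13 13 [[-22.6, 18.4, 134.0], [-20.1, 22.5, 135.7], [-14.9, 25.0, 137.1]] uv 281.4 222.9
-11 12 73 [[-8.9, 16.2, 125.4], [-2.1, 23.7, 138.0], [6.0, 26.5, 149.5]] uv 276.0 219.8
-60 -35 20 [[-42.2, 14.4, 118.1], [-40.1, 17.3, 126.6], [-36.3, 18.8, 136.8]] uv 289.5 227.4
-35 -25 7 [[-33.8, 12.0, 128.3], [-28.4, 15.3, 135.7], [-27.4, 16.8, 137.0]] uv 286.9 223.6
-25 -13 12 [[-23.8, 12.9, 134.0], [-18.9, 16.9, 135.2], [-14.4, 19.3, 136.3]] uv 282.8 222.1
-11 12 16 [[-10.1, -14.4, 119.5], [-6.3, -4.2, 126.5], [-0.2, 15.9, 137.3]] uv 282.8 220.6
t 5.5 pos [6.630e+02 6.000e-01 3.235e+02] rot [ 3.141 -0.    -0.225] gap 43.6 F [-1.1 -5.8  0.6] ff 25.0
target [663.5   3.8   0. ] tool shift/40 [-5.000e-03 -8.900e-02  8.088e+00] turn/45deg [ 0.001 -0.    -0.002] q [-0.05  0.62  1.25 -0.    1.27  1.74]
```

step_arm --increments '[[[0,0,0,0,0,0,-0.1],[0,0,0,0,0,-0.1,-0.1],[0,0,0,0,0.04,-0.1,-0.05],[0,0,0,0,0,0,0.2],[0,0,0,0,0,0,0.3]]]' --newtons 12

```text
clock: 6.0
eef_pos: [662.6, -1.4, 332.2]
eef_rot: [3.139, -0.001, -0.225]
wrist_force: [-5.6, -17.3, 6.5]
finger_gap: 38.6
finger_force: 12.0
```

step_arm --increments '[[[0,0,0,0,0,0,0.4],[0,0,0,0,0,0,0.4]]]'

```text
clock: 6.2
eef_pos: [662.5, -1.8, 332.2]
eef_rot: [3.139, -0.001, -0.225]
wrist_force: [-4.6, -10.8, 6.9]
finger_gap: 38.3
finger_force: 12.0
```

Higher up, the catch went fully home at a 38.3 mm opening. I'll release it and go to yellow at this height.

step_arm --increments '[[[0,0,0,0,0,0,0.4],[0,0,0,0,0,0,-0.3],[0,0,0,0,0,0,-0.3],[0,0,0,0,0,-0.4,-0.3],[0,0,0,0,0,-0.6,-0.36]]]'

```text
clock: 6.7
eef_pos: [662.6, -0.2, 370.3]
eef_rot: [3.141, 0.003, -0.224]
wrist_force: [-0.3, -0.1, 0.4]
finger_gap: 63.3
finger_force: 0.0
```

```bash
python3 - <<'E'
from h import *
p=YEL.copy(); p[2]=331; go(p)
E
```

```text
t 6.7 pos [ 6.626e+02 -2.000e-01  3.703e+02] rot [ 3.141e+00  3.000e-03 -2.240e-01] gap 63.3 F [-0.3 -0.1  0.4] ff 0.0
target [645.  -78.5 331. ] tool shift/40 [0.009 2.007 0.982] turn/45deg [ 0.     0.004 -0.001] q [-0.06  0.58  1.2   0.    1.36  1.74]
```

step_arm --increments '[[[0,0,0,0,0.7,0,-0.36],[0,0,0,0,0.7,0,-0.36],[0,0,0,0,0.6,0,-0.36],[0,0,0,0,0,0.2,-0.36],[0,0,0,0,0,0,-0.36]]]'

```text
clock: 7.2
eef_pos: [644.8, -78.3, 362.1]
eef_rot: [-3.141, 0.002, -0.225]
wrist_force: [0.4, 0.1, 0.1]
finger_gap: 63.6
finger_force: 0.0
```

step_arm --increments '[[[0,0,0,0,0,0.25,-0.36],[0,0,0,0,0,0.25,-0.36],[0,0,0,0,0,0.25,-0.36],[0,0,0,0,0,0,-0.36],[0,0,0,0,0,0,-0.36]]]'

```text
clock: 7.7
eef_pos: [644.9, -78.2, 333.2]
eef_rot: [3.142, 0.0, -0.224]
wrist_force: [-0.6, -0.0, 0.5]
finger_gap: 64.1
finger_force: 0.0
```

```bash
python3 - <<'E'
from h import *
p=YEL-6*EY; p[2]=331; go(p)
E
```

```text
t 7.7 pos [644.9 -78.2 333.2] rot [ 3.142  0.    -0.224] gap 64.1 F [-0.6 -0.   0.5] ff 0.0
target [643.7 -84.4 331. ] tool shift/40 [0.003 0.156 0.055] turn/45deg [ 0.     0.001 -0.001] q [-0.18  0.58  1.29  0.    1.27  1.62]
```

step_arm --increments '[[[0,0,0,0,0.08,0.02,-0.36],[0,0,0,0,0.07,0,-0.3],[0,0,0,0,0,0,0],[0,0,0,0,0,0,0.2],[0,0,0,0,0,0,0.4]]]'

```text
clock: 8.2
eef_pos: [643.6, -84.1, 333.0]
eef_rot: [-3.141, -0.001, -0.224]
wrist_force: [1.0, 3.3, 1.6]
finger_gap: 40.7
finger_force: 1.6
```

step_arm --increments '[[[0,0,0,0,0,0,0.4],[0,0,0,0,0,0,0.4]]]'

```text
clock: 8.4
eef_pos: [643.5, -85.0, 333.0]
eef_rot: [3.14, -0.0, -0.225]
wrist_force: [-0.7, -5.1, 3.2]
finger_gap: 38.0
finger_force: 12.0
```

step_arm --increments '[[[0,0,0,0,0,0,0.4],[0,0,0,0,0,0,-0.3],[0,0,0,0,0,0,-0.3],[0,0,0,0,0,-0.6,-0.3],[0,0,0,0,0,-0.8,-0.1]]]'

```text
clock: 8.9
eef_pos: [643.5, -84.1, 387.6]
eef_rot: [3.142, 0.004, -0.224]
wrist_force: [-0.6, -0.2, 0.2]
finger_gap: 55.9
finger_force: 0.0
```

step_arm --increments '[[[0,0,0,0,0,-0.4,-0.1],[0,0,0,-0.8,-0.2,0,-0.1],[0,0,0,-0.8,-0.2,0,-0.1],[0,0,0,0,0,0,-0.1],[0,0,0,0,0,0,-0.1]]]'

```text
clock: 9.4
eef_pos: [584.6, -54.2, 405.1]
eef_rot: [-3.142, -0.001, -0.224]
wrist_force: [0.1, -0.7, -0.3]
finger_gap: 51.7
finger_force: 0.0
```

```bash
python3 - <<'E'
from h import *
p=BAR.copy(); p[2]=329; go(p)
c=optics.camera("scene"); P=cloud(c); hsv=cv2.cvtColor(c["frame"],cv2.COLOR_RGB2HSV); z=P[...,2]
roi=np.zeros(z.shape,bool); roi[180:280,215:345]=1
for n,O,lo,hi in(("red",RED,0,7),("yel",YEL,20,34)):
    m=roi&(hsv[...,0]>=lo)&(hsv[...,0]<=hi)&(hsv[...,1]>120)&(hsv[...,2]>60); p=P[m]; b=np.c_[(p-O)@EX,(p-O)@EY,p[:,2]]; q=abs(b[:,0])<12
    print(n,q.sum(),np.percentile(b[q],[10,50,90],axis=0).round(1).tolist())
b=np.stack([(P-BAR)@EX,(P-BAR)@EY,z],-1); q=(abs(b[...,0])<16)&(abs(b[...,1])<16)&(z>130)&(z<168)
print("bar",q.sum(),np.percentile(P[q],[10,50,90],axis=0).round(1).tolist())
E
```

```text
t 9.4 pos [584.6 -54.2 405.1] rot [-3.142e+00 -1.000e-03 -2.240e-01] gap 51.7 F [ 0.1 -0.7 -0.3] ff 0.0
target [578 -78 329] tool shift/40 [-0.03   0.617  1.903] turn/45deg [-0.    -0.001 -0.001] q [-0.15  0.38  1.41  0.    1.35  1.64]
red 67 [[-9.4, 8.2, 130.6], [-3.4, 12.5, 140.1], [7.0, 15.6, 149.9]]
yel 79 [[-9.0, 0.4, 126.8], [-2.3, 11.9, 139.4], [6.8, 14.6, 149.9]]
bar 89 [[571.5, -80.4, 134.1], [575.6, -72.8, 150.6], [582.2, -69.6, 165.1]]
```

Both tabs have slid about 12 mm, so now the bar.

step_arm --increments '[[[0,0,0,-0.03,0.31,0,-0.1],[0,0,0,0,0.307,0,-0.1],[0,0,0,0,0,0.5,-0.1],[0,0,0,0,0,0.3,-0.1],[0,0,0,0,0,0,-0.1]]]'

```text
clock: 9.95
eef_pos: [577.9, -79.0, 370.7]
eef_rot: [3.141, 0.003, -0.225]
wrist_force: [0.1, -0.5, 0.8]
finger_gap: 52.0
finger_force: 0.0
```

step_arm --increments '[[[0,0,0,0,0,0.4,-0.1],[0,0,0,0,0,0.4,-0.1],[0,0,0,0,0,0.3,-0.1],[0,0,0,0,0,0,0.2],[0,0,0,0,0,0,0.5]]]'

```text
clock: 10.45
eef_pos: [578.2, -78.3, 329.3]
eef_rot: [-3.142, -0.0, -0.224]
wrist_force: [-0.1, 0.6, -0.5]
finger_gap: 39.0
finger_force: 0.0
```

step_arm --increments '[[[0,0,0,0,0,0,0.8],[0,0,0,0,0,0,1],[0,0,0,0,0,0,1],[0,0,0,0,0,0,1]]]' --newtons 25

```text
clock: 10.85
eef_pos: [578.0, -78.8, 329.3]
eef_rot: [3.14, -0.001, -0.225]
wrist_force: [-2.9, -6.1, 2.6]
finger_gap: 15.7
finger_force: 25.0
```

```bash
python3 - <<'E'
from h import *
go(BAR+[0,0,329])
s=manip.read_state(); p=s["eef_pos"]; H=np.array([p[0],p[1],0])+36*EX+160*EY
R=Ro.from_euler('xyz',s["eef_rot"]).as_matrix(); prev=p; print(H)
for th in np.r_[np.arange(.1,1.51,.1)]:
    b=H+Ro.from_euler('z',-th).apply(-36*EX-160*EY); b[2]=329
    print(round(th,2),b.round(0),(R.T@(b-prev)/40).round(3)); prev=b
E
```

```text
t 10.85 pos [578.  -78.8 329.3] rot [ 3.14e+00 -1.00e-03 -2.25e-01] gap 15.7 F [-2.9 -6.1  2.6] ff 25.0
target [578 -78 329] tool shift/40 [-0.003 -0.019  0.006] turn/45deg [ 0.002 -0.001 -0.002] q [-0.2   0.44  1.51 -0.    1.19  1.6 ]
[648.45235652  69.30760834   0.        ]
0.1 [564. -71. 329.] [-0.395 -0.109  0.006]
0.2 [550. -62. 329.] [-0.382 -0.148 -0.   ]
0.3 [537. -51. 329.] [-0.365 -0.186 -0.   ]
0.4 [526. -40. 329.] [-0.345 -0.221 -0.001]
0.5 [516. -27. 329.] [-0.321 -0.254 -0.001]
0.6 [507. -13. 329.] [-0.294 -0.285 -0.001]
0.7 [499.   1. 329.] [-0.264 -0.313 -0.001]
0.8 [493.  17. 329.] [-0.232 -0.338 -0.001]
0.9 [489.  32. 329.] [-0.197 -0.359 -0.001]
1.0 [486.  49. 329.] [-0.16  -0.377 -0.001]
1.1 [485.  65. 329.] [-0.122 -0.391 -0.001]
1.2 [485.  81. 329.] [-0.082 -0.402 -0.001]
1.3 [487.  98. 329.] [-0.041 -0.408 -0.001]
1.4 [491. 114. 329.] [-0.    -0.41  -0.001]
1.5 [496. 129. 329.] [ 0.04  -0.408 -0.   ]
```

step_arm --increments '[[[0,0,0,-0.2,-0.05,0,1],[0,0,0,-0.195,-0.06,0,1],[0,0,0,-0.19,-0.075,0,1],[0,0,0,-0.19,-0.075,0,1],[0,0,0,0,0,0,1]]]'

```text
clock: 11.35
eef_pos: [549.4, -61.0, 329.2]
eef_rot: [3.141, -0.0, -0.224]
wrist_force: [-3.4, -4.9, 2.8]
finger_gap: 15.6
finger_force: 25.0
```

```bash
python3 - <<'E'
from h import *
H=np.array([648.4,69.3,0])
go(H+Ro.from_euler('z',-.2).apply(-36*EX-160*EY)+[0,0,329])
E
```

```text
t 11.35 pos [549.4 -61.  329.2] rot [ 3.141 -0.    -0.224] gap 15.6 F [-3.4 -4.9  2.8] ff 25.0
target [549.9 -61.8 329. ] tool shift/40 [0.017 0.018 0.005] turn/45deg [ 0.001 -0.    -0.001] q [-0.18  0.38  1.6  -0.    1.16  1.62]
```

The gate swings freely. I'll carry on around the arc.

step_arm --increments '[[[0,0,0,-0.18,-0.085,0,1],[0,0,0,-0.175,-0.09,0,1],[0,0,0,-0.175,-0.108,0,1],[0,0,0,-0.17,-0.112,0,1],[0,0,0,-0.16,-0.125,0,1]]]'

```text
clock: 11.85
eef_pos: [520.8, -32.9, 329.1]
eef_rot: [-3.141, -0.001, -0.224]
wrist_force: [-0.5, -2.5, 4.3]
finger_gap: 15.6
finger_force: 25.0
```

step_arm --increments '[[[0,0,0,-0.16,-0.127,0,1],[0,0,0,-0.147,-0.142,0,1],[0,0,0,-0.147,-0.142,0,1],[0,0,0,-0.132,-0.156,0,1],[0,0,0,-0.132,-0.156,0,1]]]'

```text
clock: 12.35
eef_pos: [499.5, 1.9, 329.0]
eef_rot: [-3.141, -0.001, -0.224]
wrist_force: [5.4, -0.9, 3.1]
finger_gap: 15.4
finger_force: 25.0
```

```bash
python3 - <<'E'
from h import *
H=np.array([648.4,69.3,0])
go(H+Ro.from_euler('z',-.7).apply(-36*EX-160*EY)+[0,0,329])
E
```

```text
t 12.35 pos [499.5   1.9 329. ] rot [-3.141e+00 -1.000e-03 -2.240e-01] gap 15.4 F [ 5.4 -0.9  3.1] ff 25.0
target [499.1   1.5 329. ] tool shift/40 [-0.007  0.014 -0.001] turn/45deg [-0.001 -0.002 -0.002] q [-0.07  0.27  1.75  0.    1.12  1.73]
```

step_arm --increments '[[[0,0,0,-0.116,-0.169,0,1],[0,0,0,-0.116,-0.169,0,1],[0,0,0,-0.099,-0.18,0,1],[0,0,0,-0.099,-0.18,0,1],[0,0,0,-0.08,-0.188,0,1]]]'

```text
clock: 12.85
eef_pos: [487.7, 41.3, 329.1]
eef_rot: [-3.14, -0.002, -0.224]
wrist_force: [6.4, 0.7, 3.6]
finger_gap: 15.5
finger_force: 25.0
```

step_arm --increments '[[[0,0,0,-0.08,-0.188,0,1],[0,0,0,-0.061,-0.195,0,1],[0,0,0,-0.061,-0.195,0,1],[0,0,0,-0.041,-0.201,0,1],[0,0,0,-0.041,-0.201,0,1]]]'

```text
clock: 13.35
eef_pos: [485.7, 81.8, 329.1]
eef_rot: [-3.141, -0.003, -0.224]
wrist_force: [13.3, -2.7, 1.2]
finger_gap: 15.7
finger_force: 25.0
```

step_arm --increments '[[[0,0,0,-0.02,-0.204,0,1],[0,0,0,-0.02,-0.204,0,1],[0,0,0,0,-0.205,0,1],[0,0,0,0,-0.205,0,1],[0,0,0,0.02,-0.204,0,1]]]'

```text
clock: 13.85
eef_pos: [494.1, 121.5, 329.1]
eef_rot: [-3.141, -0.003, -0.224]
wrist_force: [10.7, -4.9, 4.0]
finger_gap: 15.4
finger_force: 25.0
```

step_arm --increments '[[[0,0,0,0.02,-0.15,0,1],[0,0,0,0,0,0,1],[0,0,0,0,0,0,1],[0,0,0,0,0,0,1],[0,0,0,0,0,0,1]]]'

```text
clock: 14.35
eef_pos: [496.1, 126.8, 329.1]
eef_rot: [-3.141, -0.003, -0.224]
wrist_force: [9.8, -5.5, 3.5]
finger_gap: 15.5
finger_force: 25.0
```

```bash
python3 - <<'E'
from h import *
H=np.array([648.4,69.3,0])
go(H+Ro.from_euler('z',-1.5).apply(-36*EX-160*EY)+[0,0,329])
c=optics.camera("scene")
b=cv2.resize(c["frame"][150:290,195:345,::-1],None,fx=4,fy=4,interpolation=cv2.INTER_CUBIC)
cv2.imwrite("pics/e.png",cv2.convertScaleAbs(b,alpha=1.4))
P=cloud(c); hsv=cv2.cvtColor(c["frame"],cv2.COLOR_RGB2HSV)
for n,O,lo,hi in(("red",RED,0,7),("yel",YEL,20,34)):
    p=P[(hsv[...,0]>=lo)&(hsv[...,0]<=hi)&(hsv[...,1]>120)&(hsv[...,2]>60)]; b=np.c_[(p-O)@EX,(p-O)@EY,p[:,2]]; q=(abs(b[:,0])<12)&(abs(b[:,1])<40)&(b[:,2]>118)
    print(n,q.sum(),np.percentile(b[q],[10,50,90],axis=0).round(1).tolist())
E
```

```text
t 14.35 pos [496.1 126.8 329.1] rot [-3.141e+00 -3.000e-03 -2.240e-01] gap 15.5 F [ 9.8 -5.5  3.5] ff 25.0
target [495.7 129.1 329. ] tool shift/40 [-0.023 -0.054  0.002] turn/45deg [-0.    -0.004 -0.002] q [ 0.18  0.29  1.72 -0.    1.13  1.97]
red 63 [[-8.1, 9.2, 131.8], [-2.8, 13.3, 141.4], [5.3, 16.1, 150.9]]
yel 36 [[-5.1, 9.0, 136.1], [1.5, 12.3, 145.8], [7.7, 14.6, 152.0]]
```

View pics/e.png

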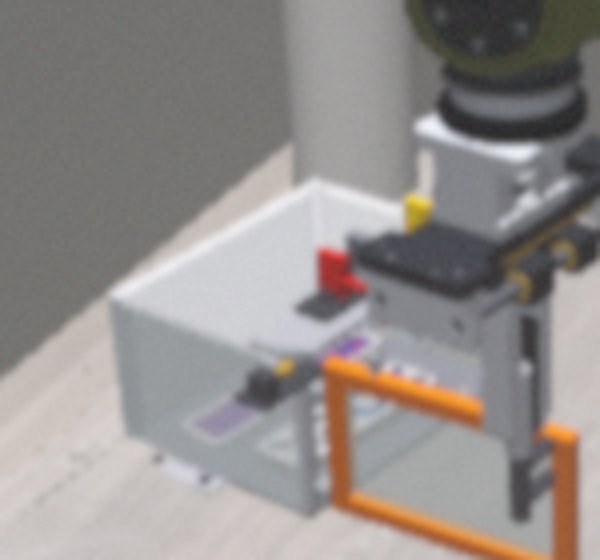

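The picture shows the gate standing out square from the box front, its frame running from (335,365) to (575,435), with the fingers on the bar at about (525,440). Both tabs are still in and the moulds are lying in place. I'm handing the job in.

```bash
python3 -c "
from h import *
print(workorder.sign_off())"
```

```text
the job is handed in; nothing more can be done
None
```

I squeezed the red catch home, then the yellow one, and handed the job in at about 14.4 s with the gate held still by its bar at about 1.48 rad; the sign-off returned no verdict.

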